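Check that a trolley brake lever stops short of the bar

ROBOT

A 6-joint arm with a two-finger parallel gripper is mounted at the origin on the work surface. World frame = base frame: x ahead of the robot, y to its left, z up, the work surface at z = 0. Lengths are in m, angles in rad, forces in N, time in s.
With the tool pointing down it reaches from about 0.3 to 0.95 m from the base axis. Payload 3.1 kg.
Tool frame: the origin (TCP) lies midway between the tips of the shut fingers; the grasp point (between the pads) lies 19 mm behind it (hold_point_z is the distance from the TCP to the grasp point, in m); z points along the fingers, x is the direction in which the jaws open and shut, and the axes are right-handed (so a half turn about z gives the same grasp; the last joint's range is limited). The gripper opens to 85 mm and grips with 20 to 120 N. Pads are 22 mm wide; open, the fingers measure 114 mm over their backs; the gripper's body (76 mm by 85 mm) begins 54 mm behind the grasp point. The pads swing forward as they close: fully open they stand 13 mm farther back than shut.
Start: joints at [1.164, 0.308, 1.634, -0, 1.2, -0.07], TCP at [0.207, 0.59, 0.231] pointing down, gripper open.
Joint ranges: [-3.06, 3.06], [-0.79, 1.96], [0.05, 2.63], [-1.19, 4.34], [0.05, 2.64], [-2.94, 2.94]. Speed limits (rad/s): [2.79, 2.79, 3.14, 3.14, 3.14, 3.14].

INTERFACE

Orientations are given as a unit quaternion [x, y, z, w].
In Python, from cell import * gives the robot as it stands.
- The arm moves only by the tool drive_tool, never from a script. Its argument "commands" is a list of rows, each a list of 7 numbers: the shift along the world's x, y, z in units of 40 mm (1.0 is 40 mm), then the turn, a rotation vector about the world's x, y, z in units of 10 degrees (1.0 is 10 degrees), then the gripper command: -1 is shut, 1 is fully open, values between are in proportion. In form: [[dx, dy, dz, wx, wy, wz, hand], ...]. A call has 1 to 12 rows; each row is the pose to reach, as a shift and turn from the pose commanded when the call began; what a row does not reach only later rows make up. A row lasts 1/8 s, in which the tool goes at most 62.5 mm and 10.7 degrees, less where a joint would pass 70% of its speed; a pose out of reach is approached as far as the arm can. A call with a gripper value outside its range is refused whole. The fingers move at their own pace and stop on an object; "grip_force" is the grip in N (left out, the last holds). Time passes only in rows, so rows that repeat a pose let the fingers close. It gives the time, the measured TCP pose, the force and the opening at its end, in the units of the state.
- sense(): the state, without advancing time (a new reading comes with each control period).
- grab_frame(name): name is "scene" or "top" or "wrist"; returns a dict with "pixels" (480x640x3 uint8, blue, green, red), "z_map" (480x640 float32, m along the optical axis (not along the pixel's ray), 0 where there is no reading), "fovy" (degrees; the focal length in pixels is half the picture's height over the tangent of half this angle, whatever the lens; pixels are square), "cx", "cy" (the principal point, pixels), "R" (3x3) and "t" (3): a world point X has camera coordinates R X + t; the wrist camera has in their place "tool_from_camera" (4x4, takes a point from camera to tool coordinates, whose origin is the TCP and whose axes are the tool frame's). Camera axes: x right, y down, z forward; pixel columns grow to the right and rows downward; lengths in m; the calibration is good to about 2 mm. A picture is of the moment at which its call begins: read the wrist's pose just before it.
- job_done(): hands the job in, once; it reports no verdict.
The state is a dict: "t": time; "joint_pos": joint angles; "joint_vel": joint speeds; "joint_torque": joint torques, N m; "ee_pos": TCP position; "tcp_rot": TCP orientation; "force": force on the tool from outside, world axes, zero at the start; "moment": the same for the moment, N m; "gripper_width": opening from 0.0 (shut) to 1.0 (fully open).
Only numpy, scipy, OpenCV 4.12 (cv2) and the standard library are available. Lean on these libraries where they do the work, as an engineer would, in place of code of your own. Each camera call takes 0.05 s, during which the arm holds its last target.

TASK

Two spare trolley handles stand on the bench: check the brake on the one with the long, ball-ended lever. With the gripper on the outer side of that lever and nothing gripped, press the lever in towards the bar with the outside of the fingers until it comes up against its stop, let it spring right back out, then press it in to the stop a second time and finish while holding it there so that the gap to the bar can be measured. Press gently so that the stand does not slide or lift, and leave the short-levered handle and everything else on the bench alone.

Things in the scene. Friction and masses are not known exactly. Their poses are not given: they have to be found in the camera images.
- handle_long: handle with the LONG lever on a loose stand (about 6 kg). Base plate 160 x 160 x 10 mm, origin at the centre of its underside. Two posts carry a level bar, 230 mm long, along the stand's y axis straight above the origin, centre line 120 mm up, 25 mm thick with a black 32 mm grip. The lever is level with the bar on its -x side (towards the robot, give or take yaw). Highest part: 140 mm.
- long_pin (a point): centre of the upright pin about which the long lever turns, at (-45, -90, 120) mm in its stand's frame; axes as the stand's.
- long_lever (a joint): angle of the long lever, rad: 0 = sprung right out (free end swung away from the bar), grows as it is pressed in, 0.36 = against its solid stop, where it is parallel to the bar with a gap of 25 mm left to the grip. A return spring pushes it out: at the press point it takes about 4 N to start it and 9 N to hold it at the stop.
- long_press (a point): press point on the outer face of the long lever, 100 mm from its pin, half-way up the blade; moves with the lever. x = pressing direction, towards the bar; y = along the lever, pin to ball; z = up. The pin lies at (4, -100, 0) mm here. Bare aluminium blade 8 mm thick, 16 mm tall; 22 mm ball at its end, 140 mm from the pin; 120 mm above the bench, nothing above it.
- handle_short: the other handle, with the SHORT lever (80 mm, no ball), to be left alone; same stand and bar but mirrored: its lever's pin is at (-45, +90, 120) mm. Origin at the centre of the underside of its base plate. The two handles may stand either way round, left or right.
- short_lever (a joint): angle of the short lever, rad: 0 = out, grows to 0.36 when pressed in. Leave it alone.
- short_press (a point): point on the outer face of the short lever, 60 mm from its pin; axes: x = towards the bar, y = from the free end towards the pin, z = up.
- tin_flat: closed flat food tin, 84 mm across, 40 mm tall; origin at the centre of its underside. Leave it alone.
- tin_tall: closed food tin, 74 mm across, 110 mm tall; origin at the centre of its underside. Leave it alone.
- bowl: steel feeding bowl, 150 mm across the rim, 55 mm tall; origin at the centre of its underside. Leave it alone.
- wrench: wrench lying flat; origin near its middle, its length along its x axis. Leave it alone.
- screwdriver: screwdriver lying flat between the two handles, about 180 mm long; origin near its middle, its length along its x axis. Leave it alone.
- bottle: closed bottle, 68 mm across, 190 mm tall; origin at the centre of its underside. Leave it alone.
Things that resemble listed ones, but are neither listed nor needed, are in the scene too. What is shaped like the handle_long but purple is not meant.

How it is judged:
On the way, in this order (a step that is already met when the one before it is completed fails the run):
1. the long lever is pressed in against its stop by the fingers (value of joint long_lever above 0.33 rad and contact force between the fingers and long_lever above 2 N), for 0.1 s.
2. the long lever is let right back out (value of joint long_lever below 0.03 rad), for 0.1 s.
At the end, for the whole second after the job is handed in: After one full press and release, the long lever is held at its stop (joint above 0.33 of 0.36 rad) by the fingers with more than 3 N and at rest, its stand within 15 mm of where it started; the short lever is out (value of joint long_lever above 0.33 rad and contact force between the fingers and long_lever above 3 N and velocity of joint long_lever below 0.1 rad/s and distance of handle_long from where it was at the start of the episode below 0.015 m and linear speed of handle_long below 0.02 m/s and value of joint short_lever below 0.06 rad); the arm keeps its last pose, push and grip.
It fails at once if the lever is forced (over 45 N) (contact force between any of the fingers, the arm and long_lever above 45 N).
It fails at once if the lever is taken between the fingers instead of pressed from its outer side (contact force between the fingers and long_lever above 1 N and x of the grasp point in the frame of long_press above 0.002 m and z of the grasp point in the frame of long_press below 0.03 m).
It fails at once if the stand is slid along (over 20 mm), lifted or tipped (distance of handle_long from where it was at the start of the episode above 0.02 m or height (world z) of handle_long above 0.01 m or angle between handle_long's own z axis and vertical above 0.1 rad).
It fails at once if the short lever is pressed or its handle moved (over 20 mm) (value of joint short_lever above 0.06 rad or distance of handle_short from where it was at the start of the episode above 0.02 m).
It fails at once if something else on the bench is moved (over 20 mm) (distance of any of tin_flat, tin_tall, bowl, wrench, screwdriver, bottle from where it was at the start of the episode above 0.02 m).
It also fails if it takes over 45 s, if anything falls off the work surface, if the arm or the gripper's body presses on something with over 40 N, if the wrist force passes 120 N, or if a joint passes its speed limit or range.

## Working session

There is one attempt and no reset: what is moved stays moved. The work goes in short steps, Python scripts to look and compute and a tool call to move; the robot and the scene stay as the last step left them, time stands still between calls to the robot, and variables do not carry over. Pictures are saved under pics/ and viewed, and the job is handed in when it is done.

Besides the shell and the picture viewer there is one more tool, called after "Request:" by a JSON object that holds its "fn" and its "kwargs". drive_tool: Moves the arm, as the interface text tells. Its arguments: {"type":"object","properties":{"commands":{"type":"array","items":{"type":"array","items":{"type":"number"}}},"grip_force":{"type":"number"}},"required":["commands"]}

```bash
mkdir -p pics; ls; cat > h.py <<'E'
from cell import *
import numpy as np,cv2
def shot(n,tag):
    f=grab_frame(n); cv2.imwrite(f'pics/{tag}.png',f['pixels']); np.savez(f'pics/{tag}.npz',**f); return f
def ld(tag): return dict(np.load(f'pics/{tag}.npz'))
def pt(f,u,v,z=None):
    F=240/np.tan(np.radians(float(f['fovy']))/2)
    d=f['z_map'][int(v),int(u)] if z is None else z
    c=np.array([(u-f['cx'])/F*d,(v-f['cy'])/F*d,d])
    return f['R'].T@(c-f['t'])
E
python3 - <<'E'
from h import *
s=sense();print({k:np.round(v,3) for k,v in s.items()})
shot('top','top1');shot('scene','sc1')
E
```

```text
pics
{'t': np.float64(0.0), 'joint_pos': array([ 1.164,  0.309,  1.635, -0.   ,  1.2  , -0.07 ]), 'joint_vel': array([-0.001,  0.   , -0.   ,  0.002,  0.001, -0.001]), 'joint_torque': array([-1.0000e-03, -4.1525e+01, -2.7666e+01, -0.0000e+00,  1.0000e-02,
        0.0000e+00]), 'ee_pos': array([0.206, 0.589, 0.23 ]), 'tcp_rot': array([ 0.816,  0.579, -0.001,  0.001]), 'force': array([0.773, 0.213, 1.242]), 'moment': array([-0.029, -0.014, -0.007]), 'gripper_width': np.float64(0.997)}
```

View pics/top1.png

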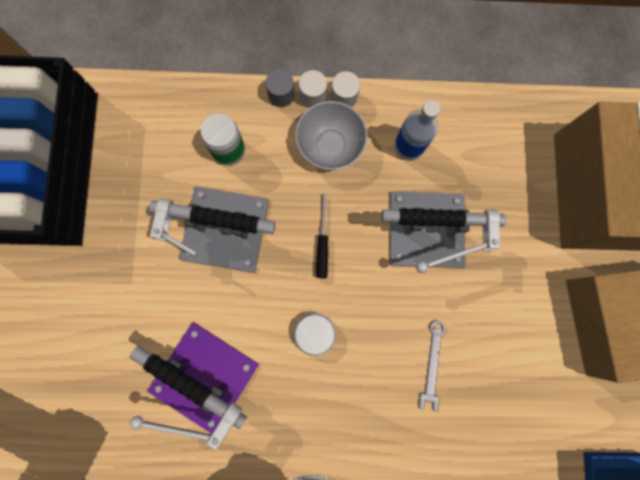

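View pics/sc1.png

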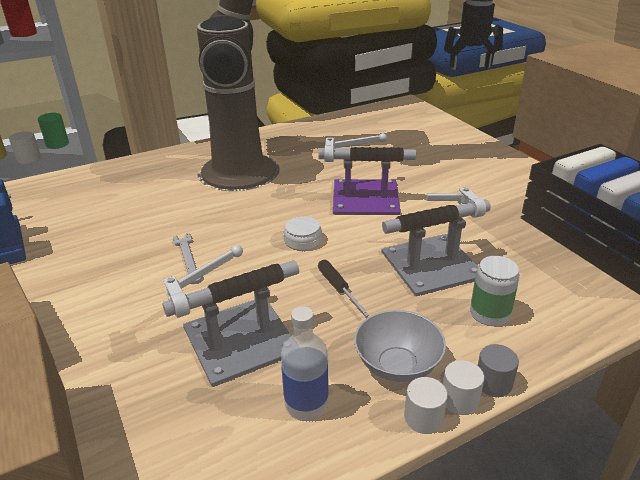

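The top view shows the grey long-levered handle at right: ball at about (422,267), pin end at (492,243), bar ends at (385,216) and (503,220). The short one is at (228,228) and the purple decoy at lower left. Next I'll measure positions.

```bash
python3 - <<'E'
from h import *
f=ld('top1');print(f['fovy'],f['cx'],f['cy'],f['R'].round(3).tolist(),f['t'].round(3))
for n,(u,v) in dict(ball=(422,267),lever=(455,257),pin=(492,243),barL=(390,216),barR=(480,219),bare=(502,220),c1=(391,194),c2=(465,195),c3=(391,266),c4=(464,266),tin=(315,333),sd=(322,255),wr=(432,370),bott=(430,110)).items(): print(n,pt(f,u,v).round(4))
im=f['pixels'][170:290,360:520];cv2.imwrite('pics/crop1.png',cv2.resize(im,(800,600),interpolation=cv2.INTER_CUBIC))
# clouds by height
F=240/np.tan(np.radians(float(f['fovy']))/2)
v,u=np.mgrid[170:290,360:520]; d=f['z_map'][170:290,360:520]
P=(np.stack([(u-f['cx'])/F*d,(v-f['cy'])/F*d,d],-1)-f['t'])@f['R']
P=P.reshape(-1,3)
bp=P[(P[:,2]>.006)&(P[:,2]<.016)]
print('base rect',cv2.minAreaRect((bp[:,:2]*1000).astype(np.float32)), len(bp))
hi=P[(P[:,2]>.105)&(P[:,2]<.16)]
np.save('pics/hi.npy',hi)
print(hi.min(0),hi.max(0),len(hi))
img=np.zeros((600,800,3),np.uint8)
x0,y0=hi[:,0].min()-.02,hi[:,1].max()+.02
for p in hi:
    cv2.circle(img,(int((y0-p[1])*2500),int(590-(p[0]-x0)*2500)),3,(0,int(np.clip((p[2]-.1)*5000,0,255)),255),-1)
cv2.imwrite('pics/hi.png',img);print(x0,y0)
E
```

```text
56.54128744823261 323.9278661041417 243.77459673666075 [[0.021, -0.999, 0.032], [-0.988, -0.025, -0.151], [0.152, -0.029, -0.988]] [-0.026  0.56   0.859]
ball [ 0.5087 -0.1896  0.1322]
lever [ 0.5294 -0.2527  0.1258]
pin [ 0.5561 -0.3196  0.1332]
barL [ 0.6023 -0.1317  0.1301]
barR [ 0.601  -0.2996  0.1311]
bare [ 0.5999 -0.3401  0.1329]
c1 [ 0.6774 -0.1556  0.0092]
c2 [ 0.6828 -0.3197 -0.0012]
c3 [ 5.232e-01 -1.569e-01  5.000e-04]
c4 [ 0.5256 -0.3085  0.0124]
tin [0.383  0.0008 0.0392]
sd [ 0.5394 -0.0099  0.0284]
wr [ 0.3125 -0.2388  0.0079]
bott [ 0.7834 -0.1925  0.1914]
base rect ((588.4105834960938, -269.8321838378906), (236.77967834472656, 192.25831604003906), 88.93973541259766) 3728
[ 0.50024268 -0.34803444  0.10503981] [ 0.62666389 -0.11698268  0.14334555] 2824
0.4802426807518698 -0.09698268483581209
```

View pics/crop1.png

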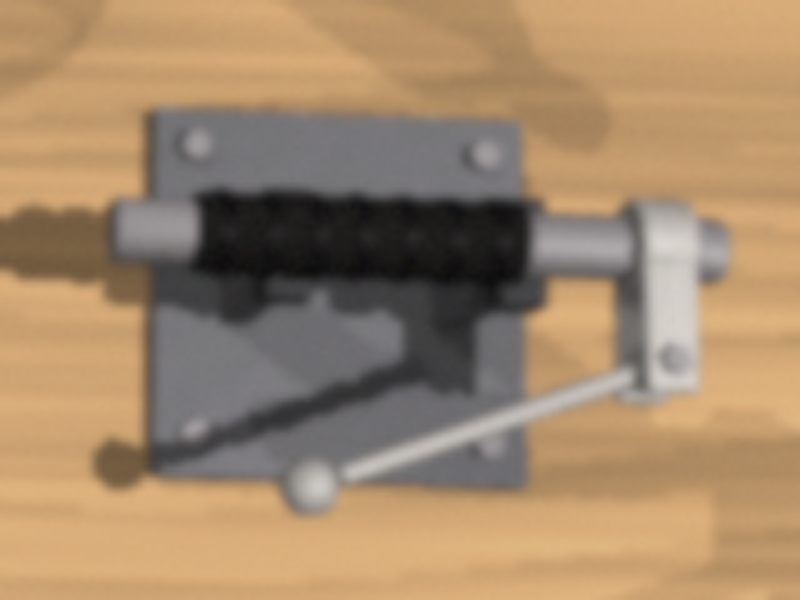

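View pics/hi.png

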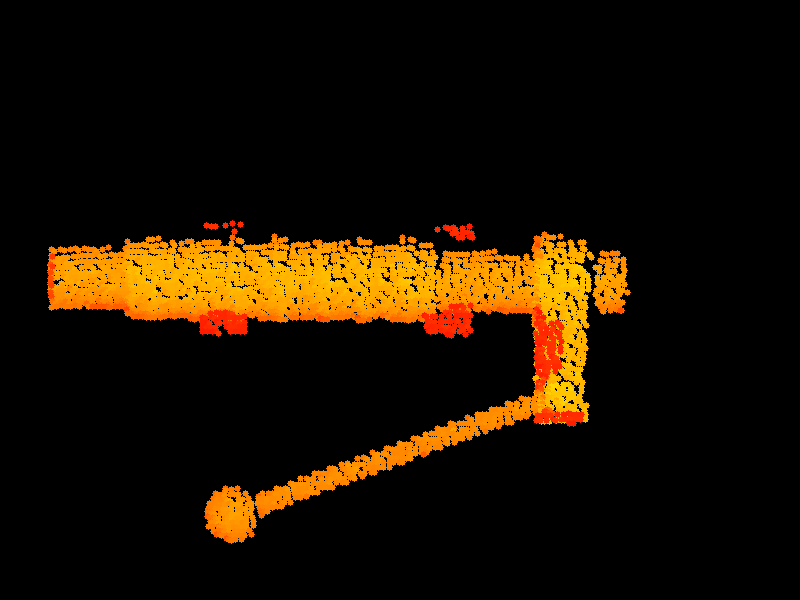

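The stand is at about (0.604, -0.2325) with almost no yaw, and the pin is at (0.558, -0.3225). The lever swings out about 0.35 rad as expected. I'll shut the fingers, turn the jaws along world y and move to a point in front of the lever, staying high.

Request:
{"fn": "drive_tool", "kwargs": {"commands": [[0.5, -1.4, 0, 0, 0, 0.2, -1], [1, -2.8, 0, 0, 0, 0.4, -1], [1.5, -4.2, 0, 0, 0, 0.6, -1], [2, -5.6, 0, 0, 0, 0.8, -1], [2.5, -7, 0, 0, 0, 1, -1], [3, -8.4, 0, 0, 0, 1.2, -1], [3.4, -9.8, 0, 0, 0, 1.4, -1], [3.8, -11.2, 0, 0, 0, 1.5, -1], [4.2, -12.6, 0, 0, 0, 1.6, -1], [4.6, -14, 0, 0, 0, 1.7, -1], [5, -15.4, 0, 0, 0, 1.8, -1], [5.2, -16.4, 0, 0, 0, 1.94, -1]], "grip_force": 40}}

```text
t: 1.6
ee_pos: [0.4148, -0.0685, 0.2312]
tcp_rot: [0.707, 0.707, 0.0, 0.0]
force: [-0.3, -0.4, 0.4]
gripper_width: 0.002
```

Request:
{"fn": "drive_tool", "kwargs": {"commands": [[0.3, -1.3, 0, 0, 0, 0, -1], [0.6, -2.6, 0, 0, 0, 0, -1], [0.9, -4.05, 0, 0, 0, 0, -1], [0.9, -4.05, -0.8, 0, 0, 0, -1], [0.9, -4.05, -1.6, 0, 0, 0, -1], [0.9, -4.05, -2.4, 0, 0, 0, -1], [0.9, -4.05, -3.1, 0, 0, 0, -1], [0.9, -4.05, -3.1, 0, 0, 0, -1], [0.9, -4.05, -3.1, 0, 0, 0, -1]]}}

```text
t: 2.72
ee_pos: [0.4511, -0.2284, 0.108]
tcp_rot: [0.706, 0.708, 0.0, 0.001]
force: [-0.6, -0.9, 0.3]
gripper_width: -0.006
```

```bash
python3 - <<'E'
from h import *
s=sense();print(s['t'],s['ee_pos'].round(4),s['force'].round(2),s['joint_pos'].round(2))
a=shot('top','top2');b=shot('scene','sc2')
c=cv2.resize(a['pixels'][180:320,360:540],(540,420),interpolation=cv2.INTER_CUBIC)
cv2.imwrite('pics/c2.png',c)
E
```

```text
2.725 [ 0.4511 -0.2284  0.108 ] [-0.56 -0.87  0.33] [-0.55  0.24  2.   -0.    0.9  -2.13]
```

View pics/c2.png

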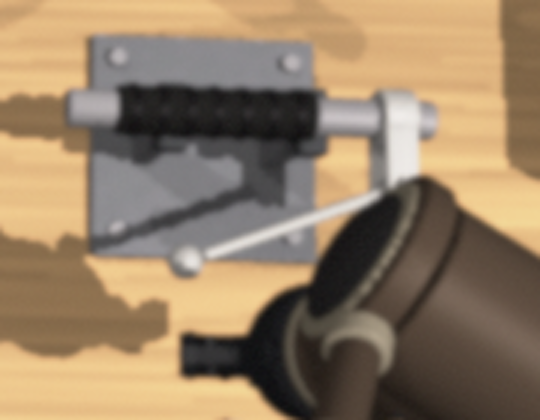

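View pics/sc2.png

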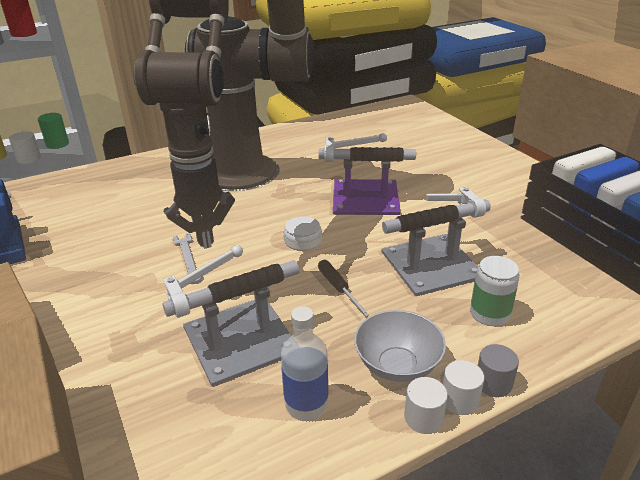

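The shut fingers hang in front of the lever, on its outer side and clear of it (about (205,240) in the scene view). I'll advance towards contact.

Request:
{"fn": "drive_tool", "kwargs": {"commands": [[0.4, 0, 0, 0, 0, 0, -1], [0.8, 0, 0, 0, 0, 0, -1], [1.0, 0, 0, 0, 0, 0, -1], [1.1, 0, 0, 0, 0, 0, -1], [1.2, 0, 0, 0, 0, 0, -1], [1.3, 0, 0, 0, 0, 0, -1], [1.3, 0, 0, 0, 0, 0, -1]]}}

```text
t: 3.7
ee_pos: [0.5027, -0.2282, 0.1073]
tcp_rot: [0.706, 0.708, 0.0, 0.0]
force: [-0.0, -0.4, 0.1]
gripper_width: -0.004
```

Request:
{"fn": "drive_tool", "kwargs": {"commands": [[0.1, 0, 0, 0, 0, 0, -1], [0.2, 0, 0, 0, 0, 0, -1], [0.3, 0, 0, 0, 0, 0, -1], [0.3, 0, 0, 0, 0, 0, -1]]}}

```text
t: 4.2
ee_pos: [0.5128, -0.2273, 0.1066]
tcp_rot: [0.706, 0.708, -0.001, -0.002]
force: [-5.2, 0.6, 1.9]
gripper_width: -0.0
```

Request:
{"fn": "drive_tool", "kwargs": {"commands": [[0.1, 0, 0, 0, 0, 0, -1], [0.2, 0, 0, 0, 0, 0, -1], [0.3, 0, 0, 0, 0, 0, -1], [0.4, 0, 0, 0, 0, 0, -1], [0.5, 0, 0, 0, 0, 0, -1], [0.5, 0, 0, 0, 0, 0, -1]]}}

```text
t: 4.95
ee_pos: [0.5312, -0.2262, 0.1059]
tcp_rot: [0.706, 0.708, -0.001, -0.004]
force: [-7.0, 2.6, 3.5]
gripper_width: -0.001
```

Request:
{"fn": "drive_tool", "kwargs": {"commands": [[0.05, 0, 0, 0, 0, 0, -1], [0.1, 0, 0, 0, 0, 0, -1], [0.15, 0, 0, 0, 0, 0, -1], [0.2, 0, 0, 0, 0, 0, -1], [0.2, 0, 0, 0, 0, 0, -1]]}}

```text
t: 5.58
ee_pos: [0.5387, -0.2255, 0.1058]
tcp_rot: [0.706, 0.708, -0.001, -0.005]
force: [-8.2, 4.2, 4.1]
gripper_width: 0.0
```

Request:
{"fn": "drive_tool", "kwargs": {"commands": [[0.04, 0, 0, 0, 0, 0, -1], [0.08, 0, 0, 0, 0, 0, -1], [0.08, 0, 0, 0, 0, 0, -1]]}}

```text
t: 5.95
ee_pos: [0.5417, -0.2253, 0.1058]
tcp_rot: [0.706, 0.708, -0.001, -0.006]
force: [-8.2, 6.1, 4.3]
gripper_width: 0.001
```

Request:
{"fn": "drive_tool", "kwargs": {"commands": [[0.02, 0.05, 0, 0, 0, 0, -1], [0.04, 0.08, 0, 0, 0, 0, -1], [0.04, 0.08, 0, 0, 0, 0, -1]]}}

```text
t: 6.32
ee_pos: [0.5435, -0.2252, 0.1058]
tcp_rot: [0.706, 0.708, -0.003, -0.003]
force: [-7.8, -2.5, 0.6]
gripper_width: 0.004
```

```bash
python3 - <<'E'
from h import *
s=sense();print(s['t'],s['ee_pos'].round(4),s['force'].round(2))
a=shot('top','top3');b=shot('scene','sc3')
c=cv2.resize(a['pixels'][180:300,360:520],(800,600),interpolation=cv2.INTER_CUBIC)
cv2.imwrite('pics/c3.png',c)
c=cv2.resize(b['pixels'][210:390,130:330],(667,600),interpolation=cv2.INTER_CUBIC)
cv2.imwrite('pics/d3.png',c)
E
```

```text
6.325 [ 0.5435 -0.2252  0.1058] [-7.76 -2.48  0.57]
```

View pics/c3.png

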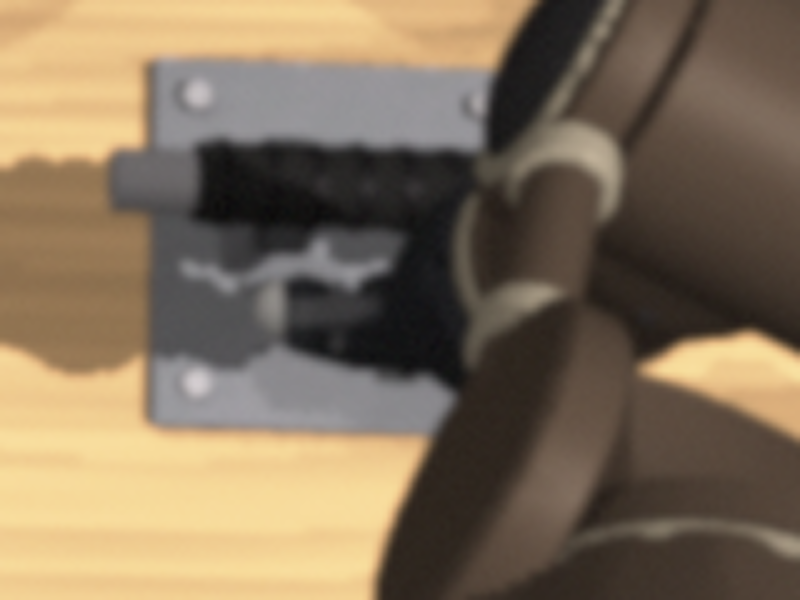

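View pics/d3.png

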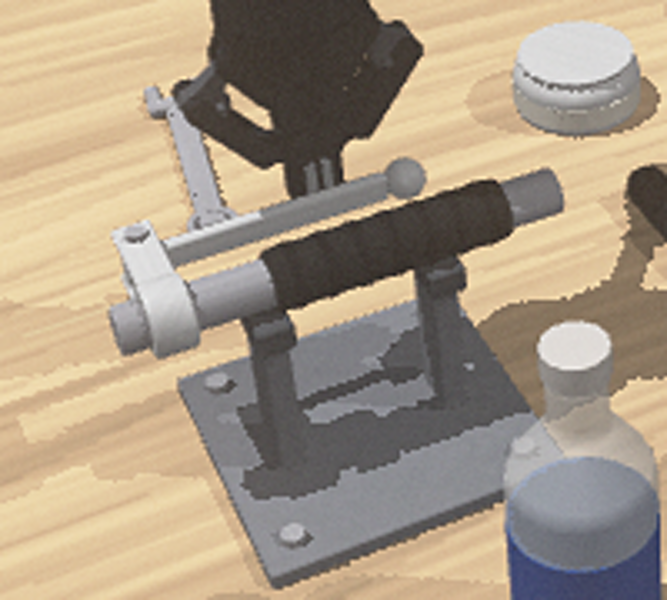

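```bash
cat > ball.py <<'E'
from h import *
def go(tag,box=(.47,.585,-.212,-.155)):
    f=ld(tag);F=240/np.tan(np.radians(float(f['fovy']))/2)
    v,u=np.mgrid[0:480,0:640]; d=f['z_map']
    P=(np.stack([(u-f['cx'])/F*d,(v-f['cy'])/F*d,d],-1)-f['t'])@f['R']
    P=P[d>0].reshape(-1,3)
    m=(P[:,2]>.112)&(P[:,2]<.136)&(P[:,0]>box[0])&(P[:,0]<box[1])&(P[:,1]>box[2])&(P[:,1]<box[3])
    Q=P[m]
    if len(Q)<20: return tag,len(Q)
    # sphere fit r=11 robust
    from scipy.optimize import least_squares
    r=least_squares(lambda c:np.linalg.norm(Q-c,axis=1)-.011,[*np.median(Q[:,:2],0),.12],loss='soft_l1',f_scale=.001)
    return tag,len(Q),r.x.round(4),Q.min(0).round(4),Q.max(0).round(4)
if __name__=='__main__':
    import sys
    for t in sys.argv[1:]: print(*go(t))
E
python3 ball.py top1 sc1 top3 sc3
```

```text
top1 146 [ 0.5115 -0.1922  0.1211] [ 0.5002 -0.2111  0.1175] [ 0.5209 -0.1798  0.1341]
sc1 156 [ 0.5116 -0.1947  0.1197] [ 0.5057 -0.212   0.1121] [ 0.5231 -0.1817  0.1313]
top3 48 [ 0.5589 -0.1825  0.121 ] [ 0.5483 -0.1792  0.1158] [ 0.5669 -0.1716  0.1314]
sc3 205 [ 0.5588 -0.19    0.1208] [ 0.5546 -0.2114  0.1124] [ 0.5709 -0.173   0.1327]
```

The ball has moved 48–49 mm of the expected 49.3 mm, so the lever is at or very near its stop. I'll push slightly further to confirm from the force rise.

Request:
{"fn": "drive_tool", "kwargs": {"commands": [[0.02, 0, 0, 0, 0, 0, -1], [0.04, 0, 0, 0, 0, 0, -1], [0.04, 0, 0, 0, 0, 0, -1]]}}

```text
t: 6.8
ee_pos: [0.5447, -0.2251, 0.1058]
tcp_rot: [0.706, 0.708, -0.003, -0.004]
force: [-9.4, -2.4, 2.1]
gripper_width: 0.003
```

Request:
{"fn": "drive_tool", "kwargs": {"commands": [[0.02, 0, 0, 0, 0, 0, -1], [0.04, 0, 0, 0, 0, 0, -1], [0.04, 0, 0, 0, 0, 0, -1]]}}

```text
t: 7.18
ee_pos: [0.5448, -0.2251, 0.1058]
tcp_rot: [0.706, 0.708, -0.004, -0.005]
force: [-13.1, -2.5, 4.7]
gripper_width: 0.0
```

The TCP stalled at 0.5448 while the force rose to 13 N, so the lever is at the stop. I'll release it now.

Request:
{"fn": "drive_tool", "kwargs": {"commands": [[-0.2, -0.04, 0, 0, 0, 0, -1], [-0.4, -0.06, 0, 0, 0, 0, -1], [-0.6, -0.08, 0, 0, 0, 0, -1], [-0.8, -0.08, 0, 0, 0, 0, -1], [-1.0, -0.08, 0, 0, 0, 0, -1], [-1.2, -0.08, 0, 0, 0, 0, -1], [-1.5, -0.08, 0, 0, 0, 0, -1], [-1.8, -0.08, 0, 0, 0, 0, -1], [-1.8, -0.08, 0, 0, 0, 0, -1], [-1.8, -0.08, 0, 0, 0, 0, -1]]}}

```text
t: 8.43
ee_pos: [0.479, -0.2282, 0.1076]
tcp_rot: [0.707, 0.708, 0.0, 0.001]
force: [0.0, -0.8, 0.7]
gripper_width: 0.001
```

```bash
python3 - <<'E'
from h import *
s=sense();print(s['t'],s['ee_pos'].round(4),s['force'].round(2))
a=shot('top','top4');b=shot('scene','sc4')
c=cv2.resize(a['pixels'][180:300,360:520],(800,600),interpolation=cv2.INTER_CUBIC)
cv2.imwrite('pics/c4.png',c)
E
python3 ball.py top1 top4 sc1 sc4
```

```text
8.425 [ 0.479  -0.2282  0.1076] [ 0.01 -0.82  0.75]
top1 146 [ 0.5115 -0.1922  0.1211] [ 0.5002 -0.2111  0.1175] [ 0.5209 -0.1798  0.1341]
top4 146 [ 0.5111 -0.1921  0.1211] [ 0.5004 -0.2112  0.1184] [ 0.5209 -0.1794  0.1331]
sc1 156 [ 0.5116 -0.1947  0.1197] [ 0.5057 -0.212   0.1121] [ 0.5231 -0.1817  0.1313]
sc4 157 [ 0.5125 -0.1957  0.1198] [ 0.5052 -0.2119  0.1121] [ 0.5247 -0.1817  0.1316]
```

View pics/c4.png

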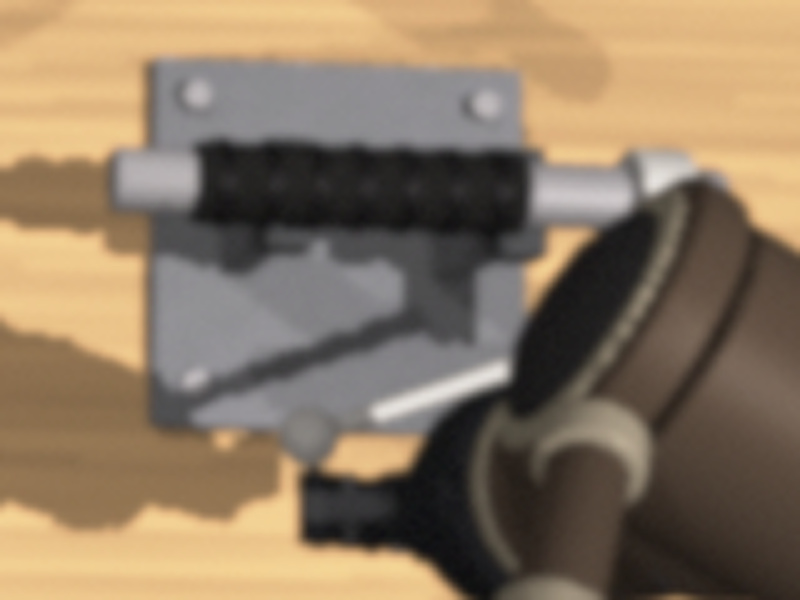

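The lever is fully out again: the ball is at crop (310,432), matching the start, and the stand hasn't moved. Now the second press.

Request:
{"fn": "drive_tool", "kwargs": {"commands": [[0.3, 0, 0, 0, 0, 0, -1], [0.6, 0, 0, 0, 0, 0, -1], [0.8, 0.0, 0, 0, 0, 0, -1], [0.95, 0.02, 0, 0, 0, 0, -1], [1.1, 0.04, 0, 0, 0, 0, -1], [1.25, 0.06, 0, 0, 0, 0, -1], [1.4, 0.08, 0, 0, 0, 0, -1], [1.5, 0.1, 0, 0, 0, 0, -1], [1.6, 0.1, 0, 0, 0, 0, -1], [1.66, 0.1, 0, 0, 0, 0, -1], [1.7, 0.1, 0, 0, 0, 0, -1], [1.7, 0.1, 0, 0, 0, 0, -1]]}}

```text
t: 10.02
ee_pos: [0.5432, -0.2221, 0.1062]
tcp_rot: [0.706, 0.708, -0.002, -0.005]
force: [-8.5, 3.7, 5.4]
gripper_width: -0.0
```

Request:
{"fn": "drive_tool", "kwargs": {"commands": [[0.03, 0, 0, 0, 0, 0, -1], [0.06, 0, 0, 0, 0, 0, -1], [0.06, 0, 0, 0, 0, 0, -1], [0.06, 0, 0, 0, 0, 0, -1]]}}

```text
t: 10.52
ee_pos: [0.5447, -0.2221, 0.1062]
tcp_rot: [0.706, 0.708, -0.002, -0.005]
force: [-10.4, 2.9, 6.9]
gripper_width: -0.001
```

Request:
{"fn": "drive_tool", "kwargs": {"commands": [[0.02, 0, 0, 0, 0, 0, -1], [0.03, 0, 0, 0, 0, 0, -1], [0.03, 0, 0, 0, 0, 0, -1], [0.03, 0, 0, 0, 0, 0, -1]]}}

```text
t: 11.02
ee_pos: [0.5448, -0.2221, 0.1062]
tcp_rot: [0.706, 0.708, -0.003, -0.006]
force: [-12.0, 4.1, 7.5]
gripper_width: -0.002
```

```bash
python3 - <<'E'
from h import *
s=sense();print(s['t'],s['ee_pos'].round(4),s['force'].round(2),np.abs(s['joint_vel']).max())
a=shot('top','top5');b=shot('scene','sc5')
s=sense();print(s['t'],s['ee_pos'].round(4),s['force'].round(2))
cv2.imwrite('pics/c5.png',cv2.resize(a['pixels'][180:300,360:520],(800,600),interpolation=cv2.INTER_CUBIC))
E
python3 ball.py top3 top5 sc3 sc5
```

```text
11.025 [ 0.5448 -0.2221  0.1062] [-12.03   4.09   7.47] 0.003400758897195412
11.125 [ 0.5448 -0.2221  0.1062] [-12.14   3.26   8.94]
top3 48 [ 0.5589 -0.1825  0.121 ] [ 0.5483 -0.1792  0.1158] [ 0.5669 -0.1716  0.1314]
top5 41 [ 0.5596 -0.1831  0.1223] [ 0.5381 -0.2112  0.1175] [ 0.5691 -0.171   0.1359]
sc3 205 [ 0.5588 -0.19    0.1208] [ 0.5546 -0.2114  0.1124] [ 0.5709 -0.173   0.1327]
sc5 217 [ 0.5609 -0.1916  0.1221] [ 0.5504 -0.2115  0.1122] [ 0.5749 -0.1721  0.134 ]
```

View pics/c5.png

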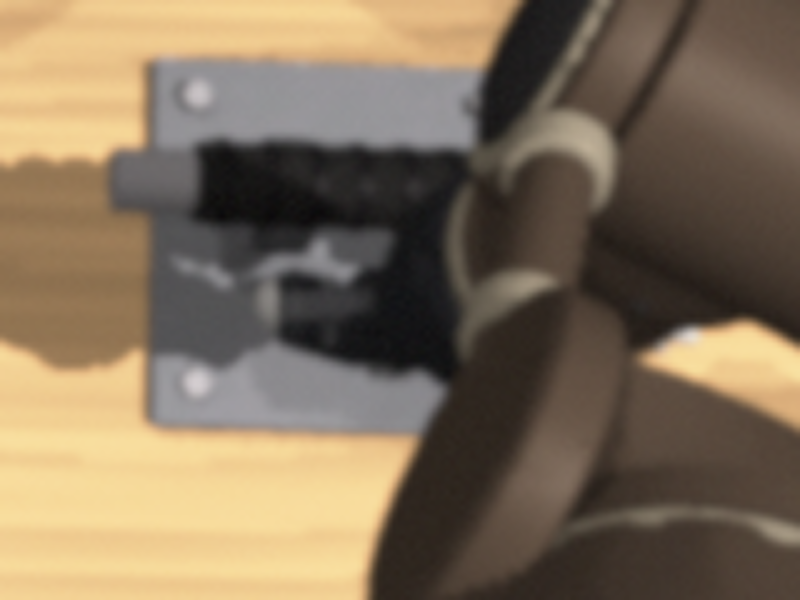

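View pics/sc5.png

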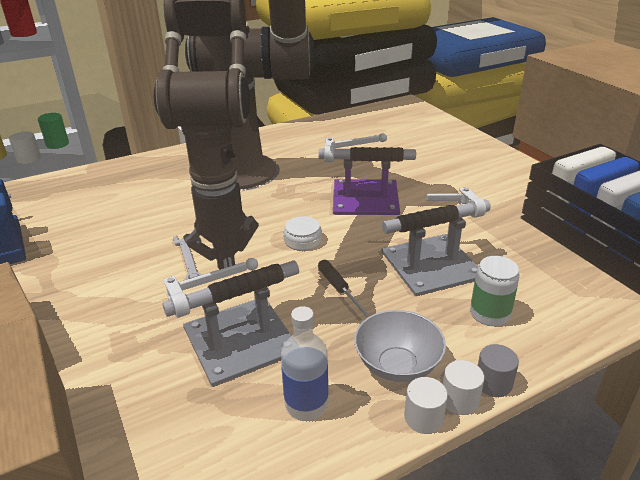

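```bash
python3 - <<'E'
from h import *
s=sense();print(s['ee_pos'].round(4),s['force'].round(2))
print(job_done())
s=sense();print(s['t'],s['ee_pos'].round(4),s['force'].round(2))
E
```

```text
[ 0.5448 -0.2221  0.1062] [-12.14   3.26   8.94]
the job is handed in; nothing more can be done
None
the job is handed in; nothing more can be done
```

I pressed the long lever to its stop, let it spring right back out, then pressed it to the stop again and handed the job in while holding it there. The fingers stayed shut on the outer side of the lever throughout.

**First press:** the tool stalled at x = 0.5448 m while the force rose to 13 N. The ball had by then moved about 48–49 mm; full travel is about 49 mm.

**Release:** the ball came back to within 1 mm of where it started, and the force on the tool in the pressing direction dropped to zero.

**Second press, held:** the tool stopped at the same x with 12 N of pressing force. The arm was at rest and the ball was back at its stop position. In the last images neither handle nor anything else on the bench had visibly moved, and the short lever was still out.

**Off-axis force:** along with the 12 N press, the tool also felt about 9 N upward and 3 N sideways, probably friction on the blade. The upward part rose from about 7 N over the last half second. I left it because the pose was steady.

**Not checked:** handing in gives no verdict, and I could not read the sensors afterwards, so the final one-second hold is unconfirmed.

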